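Zero the gauge and give the spray gun a test shot of air

TASK

On the spray-gun test bench, first turn the gauge's black bezel until the green zero mark on its dial lines up with the tip of the red needle at rest, and let go of it. Then push the red spring-centred toggle well over towards the dock where the spray gun stands (never towards the dock with the red blanking cap), hold it there for a good second, and let it spring back to the middle. Leave the zero setting true and leave the gun, the cap and everything else on the counter where they are.

Things in the scene. Friction and masses are not known exactly. Their poses are not given: they have to be found in the camera images.
- console: Fixed grey test bench, flat top 180 (x) x 300 (y) mm, 55 mm high; origin under its centre, x away from the robot (yaw within 0.3 rad), y to the left. Gauge and toggle stand on its top, 75 mm either side of the middle along y, in either order. Pipes lead to two round docks (150 mm across, 30 mm high) centred 50 mm along x, 270 mm along +y and -y: one holds the gun, one the cap, either order.
- bezel_center (a point): On the vertical turning axis of the gauge's black ribbed bezel, half-way up it. The bezel is 60 mm across, 20 mm high, its lower edge 22 mm above the console's top; the case below it is narrower (50 mm; foot 66 mm across, 6 mm high). It turns both ways against 0.05 N m of friction and stays where left; the white dial turns with it. It can be gripped across its outside from above.
- zero_mark (a point): Inner end of the green zero mark on the white dial, a bar 6 mm long and 5 mm wide, 21 mm from the bezel's axis; turns with the bezel. At the start it stands 0.5 to 1.6 rad counter-clockwise (seen from above) of the needle. The other marks are thin and black.
- needle_tip (a point): Tip of the red needle under the gauge's cover, 21 mm from the bezel's axis, which is also the needle's. It does not turn with the bezel. At rest it points away from the robot (within 1 rad of the robot's x); while the toggle is pushed to one side the needle swings to that side (2.5 times the toggle angle), and comes back when the toggle is let go.
- toggle (a joint): Angle of the upright red-sleeved toggle lever in rad: 0 in the middle, positive leaning to the console's +y, negative to -y, stops at +-0.45. A spring (0.4 N m per rad, about 4 N at the sleeve when fully over) brings it back at once when let go. Well over means more than 0.30.
- toggle_tip (a point): Top centre of the toggle lever, 56 mm above its pivot; the pivot is 14 mm above the console's top, its axis along the console's x (within 0.05 rad). Black base 44 x 60 x 14 mm. The lever is 10 mm thick, its red sleeve 15 mm thick over the top 30 mm.
- gun_foot (a point): Centre of the underside of the spray gun's round black and yellow foot (124 mm across), standing loose on one dock (30 mm above the counter). The gun, with a white cup on top, rises 285 mm above its foot. About 1.5 kg.
- cap_foot (a point): Centre of the underside of the red blanking cap, a disc 120 mm across and 14 mm high with a knob up to 36 mm, lying loose on the other dock.
- cup: Clear mixing cup, 80 mm across, 90 mm high; origin under its centre. Bystander.
- tape: Beige roll of tape, 110 mm across, 24 mm high; origin under its centre. Bystander.
- spraycan: Blue can, 60 mm across, 160 mm high; origin under its centre. Bystander.
- pad: Yellow sanding pad, 120 mm across, 20 mm high; origin under its centre. Bystander.
- tub: Orange paint tub with a white lid, 110 mm across and high; origin under its centre. Bystander.
- aircap: Small brass air cap, 26 mm across, 17 mm high, on the console's top near its robot-side edge; origin under its centre. Bystander.

How it is judged (in metres and radians):
On the way, in this order (a step that is already met when the one before it is completed fails the run):
1. the zero mark lies at the tip of the resting needle (within 2.5 mm), the toggle is in the middle and the bezel is let go (horizontal distance between zero_mark and needle_tip below 0.0025 m and value of joint toggle between -0.06 and 0.06 rad and contact force between anything else and bezel below 0.3 N), for 0.3 s.
2. the toggle is held more than 0.30 rad over towards the gun's dock for 0.8 s (((y of gun_foot in the frame of console above 0 m and value of joint toggle above 0.3 rad) or (y of gun_foot in the frame of console below 0 m and value of joint toggle below -0.3 rad))), for 0.8 s.
At the end, for the whole second after the job is handed in: The toggle is back in the middle (within 0.06 rad) and still, the zero mark is within 2.5 mm of the tip of the resting needle, nothing touches the bezel, and the gun stands upright (all of step 1 and velocity of joint toggle between -0.1 and 0.1 rad/s and angle between gun_foot's own z axis and vertical below 0.1 rad).
It fails at once if the toggle is pushed more than 0.15 rad towards the blanked dock ((y of gun_foot in the frame of console above 0 m and value of joint toggle below -0.15 rad) or (y of gun_foot in the frame of console below 0 m and value of joint toggle above 0.15 rad)).
It fails at once if the gun or the blanking cap is shifted by more than 20 mm (distance of any of gun_foot, cap_foot from where it was at the start of the episode above 0.02 m).
It fails at once if a bystander is shifted by more than 30 mm (distance of any of cup, tape, spraycan, pad, tub, aircap from where it was at the start of the episode above 0.03 m).
It also fails if it takes over 58 s, if anything falls off the work surface, if the arm or the gripper's body presses on something with over 40 N, if the wrist force passes 120 N, or if a joint passes its speed limit or range.

ROBOT

A 6-joint arm with a two-finger parallel gripper is mounted at the origin on the work surface. World frame = base frame: x ahead of the robot, y to its left, z up, the work surface at z = 0. Lengths are in m, angles in degrees, forces in N, time in s.
With the tool pointing down it reaches from about 0.35 to 0.875 m from the base axis. Payload 4.2 kg.
Tool frame: the origin (TCP) lies on the centre line of the jaws, within the pads' length; the fingertips stand 11 mm ahead of it and the grasp point (between the pads) lies 8 mm behind it; y points along the fingers, z is the direction in which the jaws open and shut, and the axes are right-handed (so a half turn about y gives the same grasp; the last joint's range is limited). The gripper opens to 87 mm and grips with 3 to 60 N. Pads are 19 mm wide; open, the fingers measure 117 mm over their backs; the gripper's body (75 mm by 190 mm) begins 51 mm behind the grasp point.
Start: joints at [83.4, 22.042, 0.453, 0, -68.411, -14.817], TCP at [0.228, 0.582, 0.234] pointing down, gripper open.
Joint ranges: [-179.83, 179.83], [-69.29, 118.12], [-61.27, 80.66], [-181.25, 117.63], [-171.15, -9.14], [-177.46, 177.46]. Speed limits (degrees/s): [159.86, 159.86, 180, 180, 180, 180].

INTERFACE

Orientations are given as a 3x3 rotation matrix whose columns are the frame's x, y, z axes.
In Python, from station import r, optics gives the robot as it stands. The module is installed in compiled form; this text tells all that it offers.
- The arm moves only by the tool step_arm, never from a script. Its argument "moves" is a list that holds one entry, the list of rows, each a list of 7 numbers: the turn, a rotation vector about the tool's x, y, z in rad, then the shift along the tool's x, y, z in cm, then the opening in per cent of the stroke, from 0 (shut) to 100 (fully open). A call has exactly 5 rows; each row is the pose to reach, as a shift and turn from the pose commanded when the call began, along the tool's axes at that moment; what a row does not reach only later rows make up. A row lasts 1/12 s, in which the tool goes at most 41.7 mm and 7.16 degrees, less where a joint would pass 70% of its speed; a pose out of reach is approached as far as the arm can. A call with a gripper value outside its range is refused whole. The fingers move at their own pace and stop on an object; the grip force is fixed at half the most. Time passes only in rows, so rows that repeat a pose let the fingers close, or fill a call up. It gives the time, the measured TCP pose, the force and the opening at its end, in the units of the state.
- r.sense(): the state, without advancing time (a new reading comes with each control period).
- optics.capture(name): name is "scene" or "top" or "wrist"; returns a dict with "image" (480x640x3 uint8, red, green, blue), "fov_y" (degrees; the focal length in pixels is half the picture's height over the tangent of half this angle, whatever the lens; pixels are square), "cx", "cy" (the principal point, pixels), "cam_to_world" (4x4, takes a point from camera to world coordinates). Camera axes: x right, y down, z forward; pixel columns grow to the right and rows downward; lengths in m; the calibration is good to about 2 mm. A picture is of the moment at which its call begins. There is no depth.
- r.finish_job(): hands the job in, once; it reports no verdict.
The state is a dict: "time_s": time; "joints": joint angles; "joint_velocities": joint speeds; "effort": joint torques, N m; "tcp_pos": TCP position; "ee_rot": TCP orientation; "wrist_force": force on the tool from outside, world axes, zero at the start; "moment": the same for the moment, N m; "gripper_width": opening from 0.0 (shut) to 1.0 (fully open).
Only numpy, scipy, OpenCV 4.12 (cv2) and the standard library are available. Lean on these libraries where they do the work, as an engineer would, in place of code of your own. Each camera call takes 0.05 s, during which the arm holds its last target.

## Working session

There is one attempt and no reset: what is moved stays moved. The work goes in short steps, Python scripts to look and compute and a tool call to move; the robot and the scene stay as the last step left them, time stands still between calls to the robot, and variables do not carry over. Pictures are saved under pics/ and viewed, and the job is handed in when it is done.

Besides the shell and the picture viewer there is one more tool, called by a JSON object that holds its "method" and its "body". step_arm: Moves the arm, as the interface text tells. Its arguments: {"type":"object","properties":{"moves":{"type":"array"}},"required":["moves"]}

```bash
mkdir -p pics; cat > h.py <<'E'
import numpy as np, cv2
from station import r, optics
def cap(n,f=None):
    c=optics.capture(n)
    if f: cv2.imwrite('pics/'+f,cv2.cvtColor(c['image'],cv2.COLOR_RGB2BGR))
    return c
def save(c,f,box=None,s=1):
    im=cv2.cvtColor(c['image'],cv2.COLOR_RGB2BGR)
    if box: x0,y0,x1,y1=box; im=im[y0:y1,x0:x1]
    cv2.imwrite('pics/'+f,cv2.resize(im,None,fx=s,fy=s,interpolation=cv2.INTER_CUBIC))
def ray(c,u,v,z):
    f=240/np.tan(np.radians(c['fov_y'])/2); T=np.array(c['cam_to_world'])
    d=T[:3,:3]@np.array([(u-c['cx'])/f,(v-c['cy'])/f,1]); o=T[:3,3]
    return o+d*(z-o[2])/d[2]
def proj(c,p):
    f=240/np.tan(np.radians(c['fov_y'])/2); T=np.array(c['cam_to_world'])
    q=T[:3,:3].T@(np.array(p)-T[:3,3]); return q[0]/q[2]*f+c['cx'],q[1]/q[2]*f+c['cy']
E
python3 - <<'E'
from h import *
for n in ['scene','top']:
    c=cap(n,n+'0.png'); print(n,c['fov_y'],c['cx'],c['cy'],np.round(c['cam_to_world'],3).tolist())
s=r.sense();print(s)
E
```

```text
scene 46.34123870648308 315.91126741295477 244.33475845524038 [[0.563, 0.721, -0.404, 1.053], [0.826, -0.486, 0.285, -0.301], [0.01, -0.494, -0.869, 1.11], [0.0, 0.0, 0.0, 1.0]]
top 50.17642019033373 321.55312508953364 249.1456089962341 [[0.027, -0.98, 0.199, 0.333], [-1.0, -0.026, 0.01, 0.049], [-0.005, -0.199, -0.98, 1.223], [0.0, 0.0, 0.0, 1.0]]
{'time_s': 0.1, 'joints': array([ 8.34004919e+01,  2.20861453e+01,  3.88296738e-01, -2.33757584e-02,
       -6.84111231e+01, -1.48158131e+01]), 'joint_velocities': array([-0.00426915, -0.13699501,  0.27942256,  0.04917035, -0.00244035,
        0.07078316]), 'effort': array([-2.51555812e-04, -3.91691852e+01,  1.87933838e+01,  4.23181146e+00,
        1.33951317e-02, -7.76483193e-05]), 'tcp_pos': array([0.22801568, 0.58137728, 0.23258091]), 'ee_rot': array([[-9.30903296e-01, -5.95430161e-04, -3.65265246e-01],
       [ 3.65265712e-01, -1.84568185e-03, -9.30901474e-01],
       [-1.19876622e-04, -9.99998119e-01,  1.93564154e-03]]), 'wrist_force': array([-0.36830682,  0.44123627, -0.5584186 ]), 'moment': array([-0.01900903, -0.0217358 ,  0.00769267]), 'gripper_width': 0.9997867807416372}
```

View pics/scene0.png

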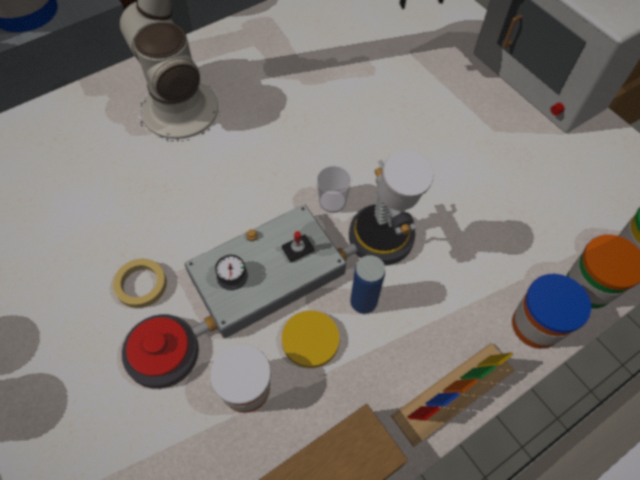

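View pics/top0.png

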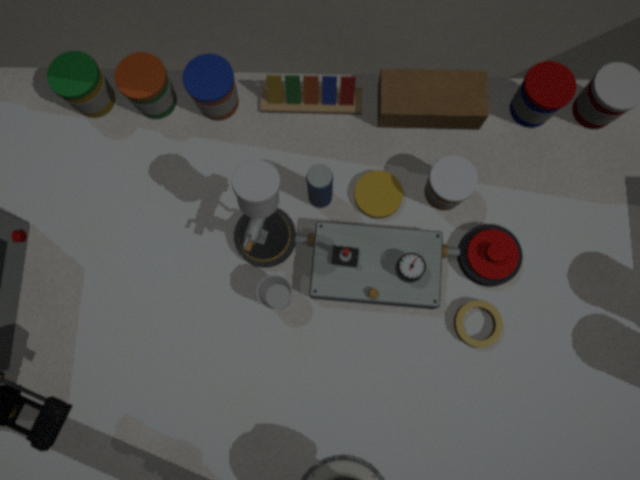

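The gun stands on the +y dock, on the left in the top view. The toggle is at about (345,255) and the gauge at about (411,267). The cap is on the right at (491,253).

```bash
python3 - <<'E'
from h import *
c=cap('top'); save(c,'t1.png',(300,210,460,315),5)
save(c,'t2.png',(390,245,435,290),13)
c=cap('scene'); save(c,'s1.png',(180,200,350,335),4.5)
E
```

```text
(no output)
```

View pics/t1.png

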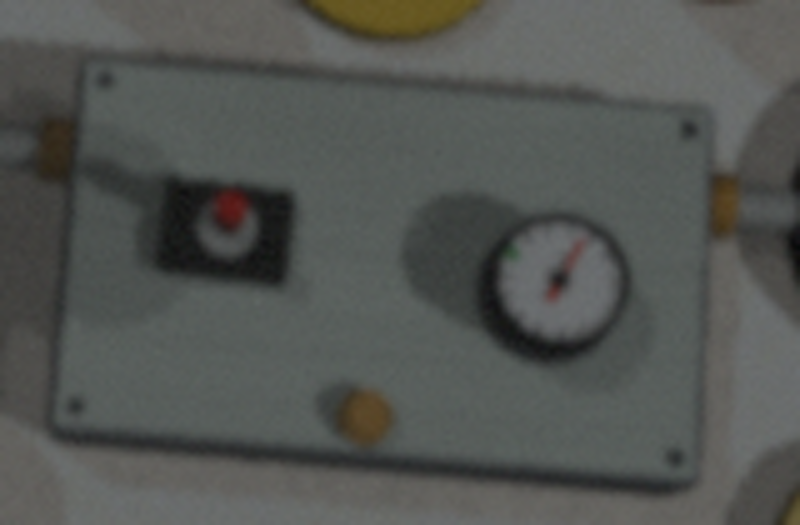

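View pics/t2.png

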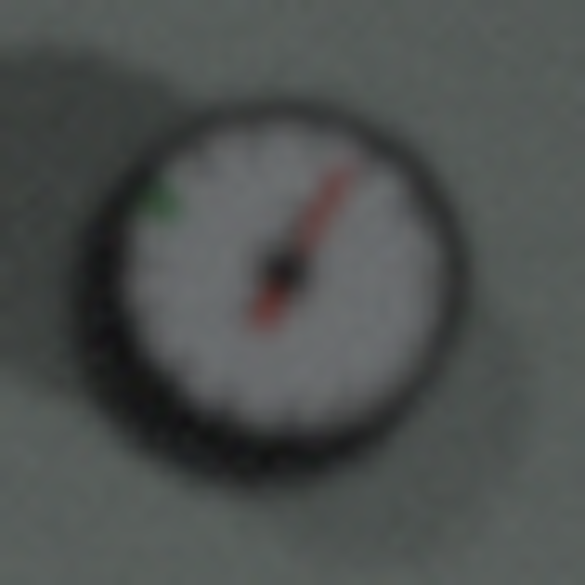

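View pics/s1.png

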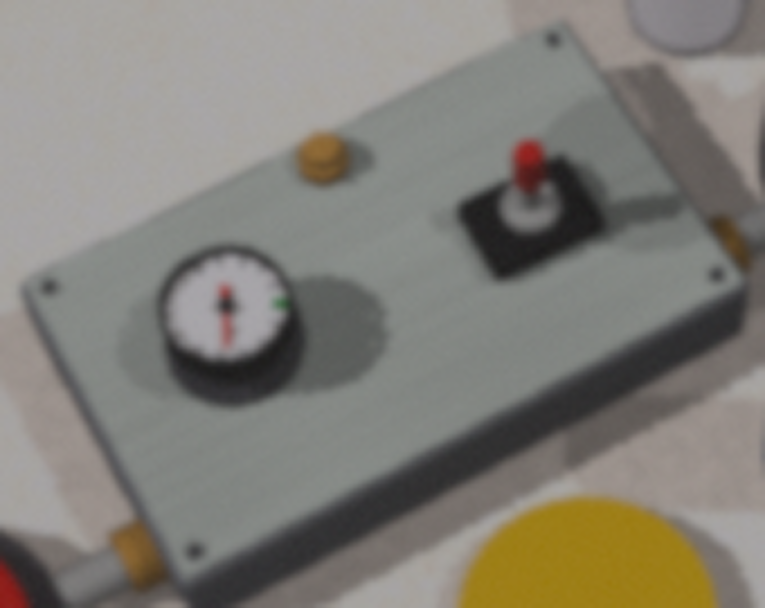

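```bash
python3 - <<'E'
from h import *
c=cap('top')
P=lambda x,y,o,s:(o[0]+(x+.5)/s-.5,o[1]+(y+.5)/s-.5)
g={k:ray(c,*P(*v,(390,245),13),.094) for k,v in dict(hub=(284,268),tip=(350,163),mark=(160,200),dl=(125,268),dr=(445,268)).items()}
for k,v in g.items(): print(k,np.round(v,4), np.round(np.linalg.norm(v-g['hub']),4), np.degrees(np.arctan2(*(v-g['hub'])[[1,0]])))
for k,v in dict(TL=(85,60),TR=(712,105),BR=(698,478),BL=(55,430)).items(): print(k,np.round(ray(c,*P(*v,(300,210),5),.055),4))
print('togtip',ray(c,*P(232,205,(300,210),5),.125), 'base',ray(c,*P(226,231,(300,210),5),.069))
a=cap('scene')
Q=lambda x,y:P(x,y,(180,200),4.5)
print('scene hub',ray(a,*Q(226,306),.094),'toggle top',ray(a,*Q(530,150),.125))
for k,v in dict(tl=(25,290),tr=(565,22),br=(742,290),bl=(185,588)).items(): print(k,np.round(ray(a,*Q(*v),.055),4))
E
```

```text
hub [ 0.5308 -0.141   0.094 ] 0.0 0.0
tip [ 0.5494 -0.1525  0.094 ] 0.0219 -31.636012668630364
mark [ 0.5421 -0.1198  0.094 ] 0.024 61.9586588325568
dl [ 0.5301 -0.1138  0.094 ] 0.0273 91.52512836233632
dr [ 0.5315 -0.1687  0.094 ] 0.0276 -88.47487163766382
TL [0.6356 0.0743 0.055 ]
TR [ 0.6216 -0.2198  0.055 ]
BR [ 0.447  -0.2101  0.055 ]
BL [0.461  0.0829 0.055 ]
togtip [0.55381029 0.00660433 0.125     ] base [0.55286869 0.00699144 0.069     ]
scene hub [ 0.5280558  -0.14293508  0.094     ] toggle top [0.55200774 0.00641328 0.125     ]
tl [ 0.4478 -0.2109  0.055 ]
tr [0.4639 0.0838 0.055 ]
br [0.6365 0.0689 0.055 ]
bl [ 0.6194 -0.222   0.055 ]
```

The measurements agree with each other:
- **Hub:** about (0.530, -0.142).
- **Needle:** about -32°.
- **Mark:** about +62°, so the bezel needs a turn of about 93° clockwise.
- **Console yaw:** about -2.7°.
- **Toggle:** about (0.553, 0.0065).

I'll go round the gun on the robot's side.

{"method": "step_arm", "body": {"moves": [[[0,0,0,-2.4,0,3.2,100],[0,0,0,-4.8,0,6.4,100],[0,0,0,-7.2,0,9.6,100],[0,0,0,-9.6,0,12.8,100],[0,0,0,-12,0,16,100]]]}}

```text
time_s: 0.72
tcp_pos: [0.2816, 0.3871, 0.2334]
ee_rot: [[-0.931, -0.0, -0.365], [0.365, -0.0, -0.931], [-0.0, -1.0, 0.0]]
wrist_force: [-0.3, -0.3, 1.0]
gripper_width: 0.999
```

{"method": "step_arm", "body": {"moves": [[[0,0,0,-2.4,0,3.2,100],[0,0,0,-4.8,0,6.4,100],[0,0,0,-7.2,0,9.6,100],[0,0,0,-9.6,0,12.8,100],[0,0,0,-12,0,16,100]]]}}

```text
time_s: 1.13
tcp_pos: [0.3347, 0.1944, 0.2339]
ee_rot: [[-0.931, 0.001, -0.364], [0.364, 0.001, -0.931], [-0.0, -1.0, -0.001]]
wrist_force: [0.7, 0.0, 0.4]
gripper_width: 0.999
```

{"method": "step_arm", "body": {"moves": [[[0,0,0,-2.4,0,3.2,100],[0,0,0,-4.8,0,6.4,100],[0,0,0,-6,0,8,100],[0,0,0,-8,0,11,100],[0,0,0,-10,0,14,100]]]}}

```text
time_s: 1.55
tcp_pos: [0.3768, 0.0281, 0.234]
ee_rot: [[-0.931, 0.001, -0.364], [0.364, 0.001, -0.931], [-0.001, -1.0, -0.001]]
wrist_force: [0.9, 0.5, 0.1]
gripper_width: 1.001
```

```bash
cat >> h.py <<'E'
def delta(t):
    s=r.sense(); R=np.array(s['ee_rot']); return np.round(100*R.T@(np.array(t)-s['tcp_pos']),2), np.round(s['tcp_pos'],4), np.round(s['wrist_force'],1), s['time_s'],np.round(s['joints'],1), round(float(s['gripper_width']),3)
E
python3 -c "
from h import *
print(delta([.53,-.142,.2])); print(r.sense()['ee_rot'].round(3))"
```

```text
(array([-20.46,   3.41,  10.27]), array([0.3768, 0.0281, 0.234 ]), array([0.9, 0.5, 0.1]), 1.55, array([ 29.3,  -3.3, -30.8,  -0. , -62.4,  39.4]), 1.001)
[[-0.931  0.001 -0.364]
 [ 0.364  0.001 -0.931]
 [-0.001 -1.    -0.001]]
```

{"method": "step_arm", "body": {"moves": [[[0,0,0,-3.4,0,1.7,100],[0,0,0,-6.8,0,3.4,100],[0,0,0,-10.2,0,5.1,100],[0,0,0,-13.6,0,6.8,100],[0,0,0,-17,0,8.5,100]]]}}

```text
time_s: 1.97
tcp_pos: [0.5049, -0.1137, 0.2336]
ee_rot: [[-0.931, 0.0, -0.366], [0.366, 0.0, -0.931], [-0.0, -1.0, -0.0]]
wrist_force: [0.5, 1.0, 0.3]
gripper_width: 0.999
```

{"method": "step_arm", "body": {"moves": [[[0,0,0,-2,0.5,1,100],[0,0,0,-3,1,1.5,100],[0,0,0,-3.4,2,1.7,100],[0,0,0,-3.4,2,1.7,100],[0,0,0,-3.4,2,1.7,100]]]}}

```text
time_s: 2.38
tcp_pos: [0.5282, -0.1393, 0.2126]
ee_rot: [[-0.931, -0.003, -0.365], [0.365, 0.0, -0.931], [0.003, -1.0, 0.001]]
wrist_force: [-0.2, -0.9, -0.8]
gripper_width: 1.002
```

```bash
python3 - <<'E'
from h import *
print(delta([.53,-.142,.082]))
c=cap('wrist','w1.png'); print(c['fov_y'],c['cx'],c['cy'],np.round(c['cam_to_world'],3).tolist(), proj(c,(.53,-.142,.094)))
cap('scene','s2.png')
E
```

```text
(array([-0.3 , 13.06,  0.17]), array([ 0.5282, -0.1393,  0.2126]), array([-0.2, -0.9, -0.8]), 2.3833, array([  2.2,  15.4, -12.4,  -0. , -62.3,  66.4]), 1.002)
65.91504712385411 312.27800313448984 243.29235857697248 [[-0.365, -0.889, -0.278, 0.605], [-0.931, 0.348, 0.107, -0.17], [0.002, 0.298, -0.955, 0.364], [0.0, 0.0, 0.0, 1.0]] (np.float64(313.24830303836745), np.float64(237.6616720190528))
```

View pics/w1.png

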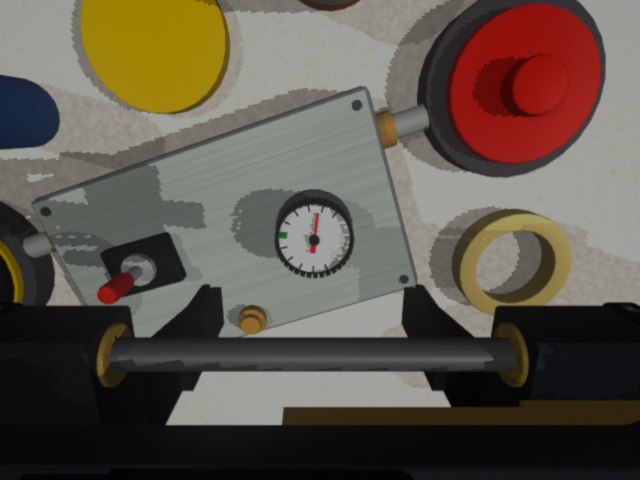

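View pics/s2.png

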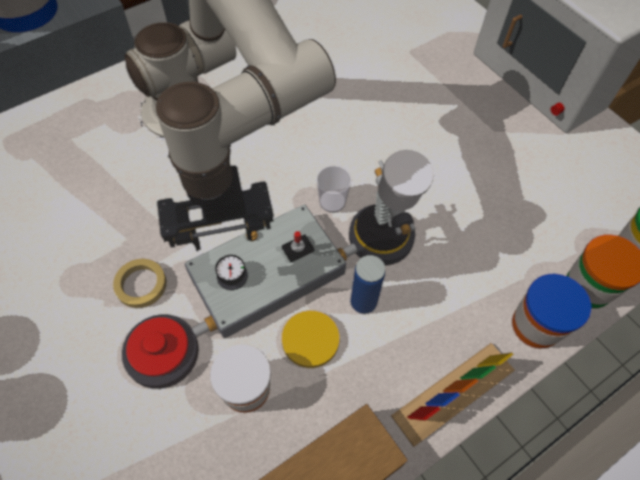

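The wrist view shows the hub at about (314,240), within 3 px of where I predicted it. The green mark is at about (283,235) and the needle tip at (317,213). I'll enlarge it to measure more closely.

```bash
python3 - <<'E'
from h import *
c=cap('wrist'); save(c,'w2.png',(265,180,365,285),7)
E
```

```text
(no output)
```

View pics/w2.png

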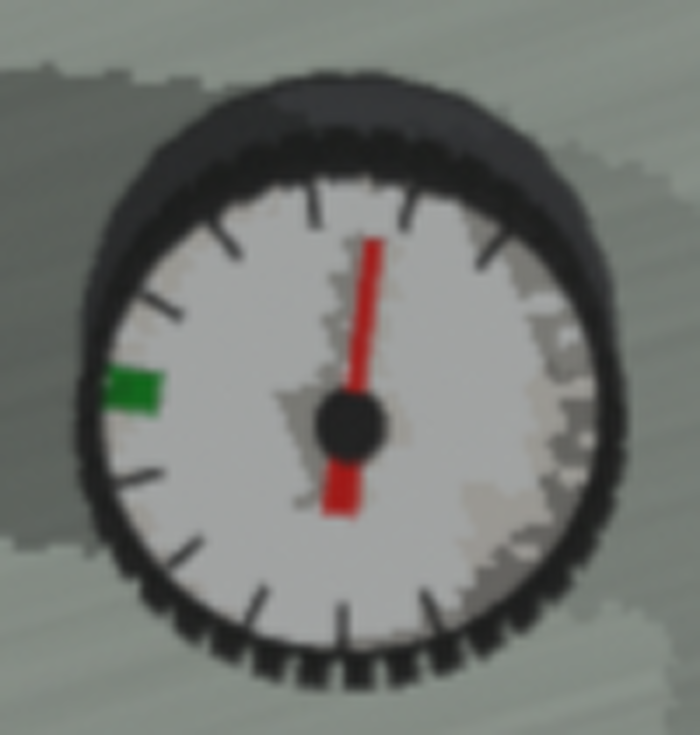

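```bash
python3 - <<'E'
from h import *
c=cap('wrist')
P=lambda x,y:(265+(x+.5)/7-.5,180+(y+.5)/7-.5)
for z in (.090,.094,.097):
  g={k:ray(c,*P(*v),z) for k,v in dict(hub=(350,426),tip=(374,238),cen=(350,414),mark=(160,393),bl=(75,415),br=(627,415)).items()}
  a=lambda k,o:(round(np.linalg.norm(g[k]-g[o])*1000,1),round(np.degrees(np.arctan2(*(g[k]-g[o])[[1,0]])),1))
  print(z,g['hub'][:2].round(4),g['cen'][:2].round(4),a('tip','hub'),a('mark','cen'),a('mark','hub'),a('bl','br'))
E
```

```text
0.09 [ 0.5273 -0.1413] [ 0.5286 -0.1418] (np.float64(21.5), np.float64(-28.2)) (np.float64(21.2), np.float64(62.1)) (np.float64(21.4), np.float64(58.4)) (np.float64(61.2), np.float64(68.7))
0.094 [ 0.5285 -0.1417] [ 0.5297 -0.1422] (np.float64(21.2), np.float64(-28.2)) (np.float64(20.9), np.float64(62.1)) (np.float64(21.1), np.float64(58.4)) (np.float64(60.3), np.float64(68.7))
0.097 [ 0.5293 -0.142 ] [ 0.5306 -0.1425] (np.float64(20.9), np.float64(-28.2)) (np.float64(20.6), np.float64(62.1)) (np.float64(20.8), np.float64(58.4)) (np.float64(59.7), np.float64(68.7))
```

The turn is about 90° clockwise, about the centre (0.529, -0.142). I'll go down.

{"method": "step_arm", "body": {"moves": [[[0,0,0,-0.1,2.6,0.1,100],[0,0,0,-0.2,5.2,0.2,100],[0,0,0,-0.2,7.4,0.2,100],[0,0,0,-0.2,9,0.2,100],[0,0,0,-0.2,10,0.2,100]]]}}

```text
time_s: 3.0
tcp_pos: [0.5295, -0.1419, 0.1123]
ee_rot: [[-0.931, -0.002, -0.364], [0.364, 0.0, -0.931], [0.002, -1.0, 0.0]]
wrist_force: [-0.7, -0.0, 0.1]
gripper_width: 0.997
```

```bash
python3 - <<'E'
from h import *
print(delta([.5293,-.142,.082]))
cap('wrist','w3.png')
E
```

```text
(array([0.01, 3.03, 0.01]), array([ 0.5295, -0.1419,  0.1123]), array([-0.7, -0. ,  0.1]), 3.0, array([  1.9,  21.6, -19.7,  -0. , -48.9,  66.7]), 0.997)
```

View pics/w3.png

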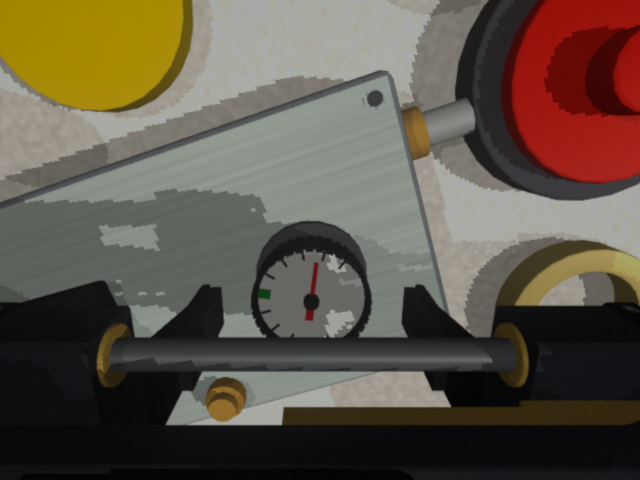

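The bezel is centred between the fingers: they are at columns 221 and 404, with the hub at 311. Next I'll go down 3 cm and close.

{"method": "step_arm", "body": {"moves": [[[0,0,0,0,1.5,0,100],[0,0,0,0,2.6,0,100],[0,0,0,0,3,0,100],[0,0,0,0,3,0,85],[0,0,0,0,3,0,75]]]}}

```text
time_s: 3.47
tcp_pos: [0.5312, -0.1425, 0.0846]
ee_rot: [[-0.931, 0.002, -0.365], [0.365, -0.0, -0.931], [-0.002, -1.0, -0.0]]
wrist_force: [-0.3, 0.9, -0.1]
gripper_width: 0.919
```

{"method": "step_arm", "body": {"moves": [[[0,0,0,0,0,0,70],[0,0,0,0,0,0,66],[0,0,0,0,0,0,60],[0,0,0,0,0,0,60],[0,0,0,0,0,0,60]]]}}

```text
time_s: 3.88
tcp_pos: [0.5313, -0.142, 0.0843]
ee_rot: [[-0.931, 0.002, -0.365], [0.365, 0.001, -0.931], [-0.002, -1.0, -0.001]]
wrist_force: [0.7, 4.4, 2.9]
gripper_width: 0.684
```

```bash
python3 - <<'E'
from h import *
print(delta([.5293,-.142,.082]), r.sense()['moment'])
cap('wrist','w4.png')
E
```

```text
(array([0.19, 0.23, 0.07]), array([ 0.5313, -0.142 ,  0.0843]), array([0.7, 4.4, 2.9]), 3.8833, array([  1.9,  23.7, -21.2,  -0. , -44.9,  66.7]), 0.684) [ 1.23214236 -0.05209671 -0.05914878]
```

View pics/w4.png

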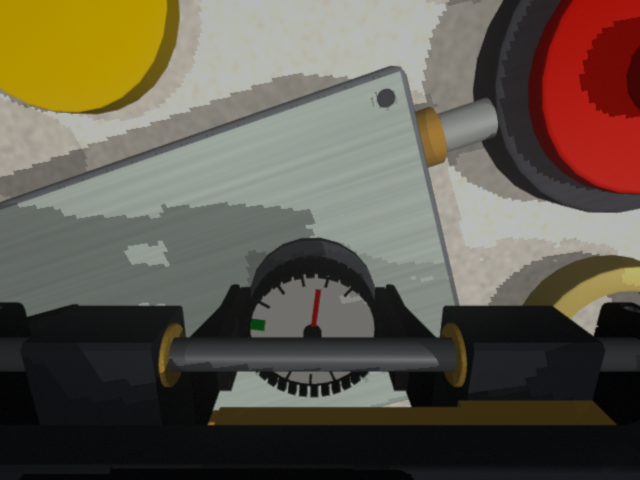

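The gripper is on the bezel: 59.5 mm opening against its 60 mm width. Now I'll turn it clockwise with +y turns.

{"method": "step_arm", "body": {"moves": [[[0,0.1,0,0,0,0,60],[0,0.2,0,0,0,0,60],[0,0.3,0,0,0,0,60],[0,0.4,0,0,0,0,60],[0,0.5,0,0,0,0,60]]]}}

```text
time_s: 4.35
tcp_pos: [0.5304, -0.1433, 0.0843]
ee_rot: [[-0.639, -0.0, -0.769], [0.769, -0.001, -0.639], [-0.001, -1.0, 0.001]]
wrist_force: [-2.3, -1.7, 5.3]
gripper_width: 0.683
```

```bash
python3 - <<'E'
from h import *
print(delta([.5293,-.142,.082]), r.sense()['moment'])
cap('wrist','w5.png')
E
```

```text
(array([0.17, 0.23, 0.  ]), array([ 0.5304, -0.1433,  0.0843]), array([-2.3, -1.7,  5.3]), 4.35, array([  1.8,  23.7, -21.3,   0.1, -45. ,  37.8]), 0.683) [-0.24210865  0.37573342  0.07437383]
```

View pics/w5.png

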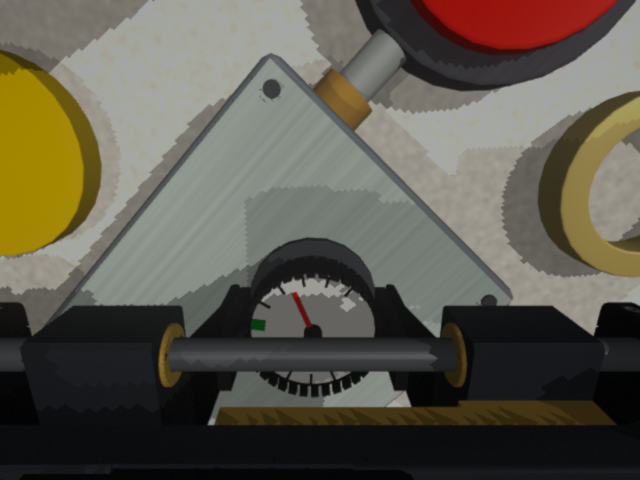

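The bezel turns with the gripper without slipping. The mark stays at (257,324) in the wrist view while the needle swings. I'll carry on.

{"method": "step_arm", "body": {"moves": [[[0,0.1,0,0,0,0,60],[0,0.2,0,0,0,0,60],[0,0.3,0,0,0,0,60],[0,0.4,0,0,0,0,60],[0,0.5,0,0,0,0,60]]]}}

```text
time_s: 4.82
tcp_pos: [0.529, -0.1439, 0.0842]
ee_rot: [[-0.193, -0.003, -0.981], [0.981, -0.002, -0.193], [-0.001, -1.0, 0.004]]
wrist_force: [-4.8, -3.8, 7.0]
gripper_width: 0.684
```

{"method": "step_arm", "body": {"moves": [[[0,0.1,0,0,0,0,60],[0,0.2,0,0,0,0,60],[0,0.3,0,0,0,0,60],[0,0.4,0,0,0,0,60],[0,0.5,0,0,0,0,60]]]}}

```text
time_s: 5.23
tcp_pos: [0.5274, -0.1439, 0.0842]
ee_rot: [[0.301, -0.007, -0.954], [0.954, -0.001, 0.301], [-0.003, -1.0, 0.006]]
wrist_force: [-8.4, -1.2, 10.5]
gripper_width: 0.683
```

```bash
python3 - <<'E'
from h import *
print(delta([.5293,-.142,.082]), r.sense()['moment'])
c=cap('wrist','w6.png'); save(c,'w6c.png',(230,220,400,340),4.5)
E
```

```text
(array([ 0.24,  0.22, -0.12]), array([ 0.5274, -0.1439,  0.0842]), array([-8.4, -1.2, 10.5]), 5.2333, array([  1.8,  23.6, -21.4,   0.1, -45.3, -19.4]), 0.683) [-0.47129238  1.92228852  0.10136079]
```

View pics/w6c.png

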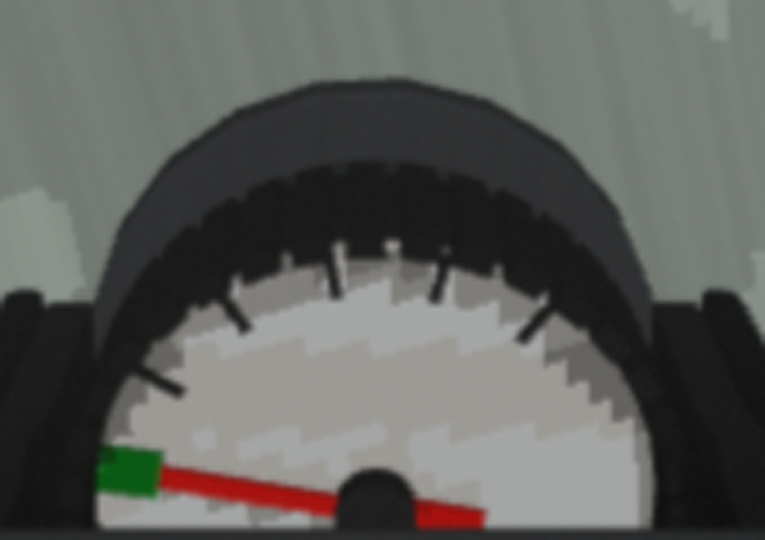

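The mark and the needle tip nearly coincide at (160,472) and (160,477) in the crop, but the needle sits above the dial, so there is parallax. I'll fit a circle to the dial ticks in the earlier, unobstructed picture to settle it.

```bash
python3 - <<'E'
from h import *
from scipy.optimize import least_squares
c=dict(fov_y=65.91504712385411,cx=312.278,cy=243.292,cam_to_world=[[-0.365,-0.889,-0.278,0.605],[-0.931,0.348,0.107,-0.17],[0.002,0.298,-0.955,0.364],[0,0,0,1]])
P=lambda x,y:(265+(x+.5)/7-.5,180+(y+.5)/7-.5)
T=[(318,228),(402,230),(480,270),(425,592),(343,605),(265,590),(200,540),(160,475),(180,320),(240,257)]
for z in (.090,.095):
  Q=np.array([ray(c,*P(*t),z)[:2] for t in T])
  s=least_squares(lambda p:np.hypot(*(Q-p[:2]).T)-p[2],[.53,-.142,.02])
  ce=s.x[:2]; m=ray(c,*P(160,393),z)[:2]
  ang=lambda v:np.degrees(np.arctan2(v[1],v[0]))
  print(z,s.x.round(4),(s.fun*1e3).round(1),'mark',ang(m-ce),1e3*np.hypot(*(m-ce)),[round(float(ang(q-ce)-ang(m-ce))%360,1) for q in Q])
  for zn in (z,z+.002,z+.004):
    h=ray(c,*P(350,426),zn)[:2];t=ray(c,*P(374,238),zn)[:2]; print('  needle',zn,ang(t-h),1e3*np.hypot(*(t-h)),'hub-c mm',(h-ce)*1e3)
E
```

```text
0.09 [ 0.5274 -0.1421  0.022 ] [-0.1  0.1  0.  -0.  -0.1  0.2 -0.1  0.1 -0.1  0. ] mark 60.17455155509328 21.20562510175922 [287.8, 264.0, 238.9, 121.0, 96.3, 72.8, 48.3, 25.2, 337.0, 311.6]
  needle 0.09 -28.210254158023588 21.373447401776044 hub-c mm [-0.63042532  0.31650971]
  needle 0.092 -28.210254158023737 21.21743683679949 hub-c mm [-0.05926346  0.11063767]
  needle 0.094 -28.210254158023677 21.061426271823024 hub-c mm [ 0.51189841 -0.09523438]
0.095 [ 0.5288 -0.1426  0.0216] [-0.1  0.1  0.  -0.  -0.1  0.2 -0.1  0.1 -0.1  0. ] mark 60.17455156352589 20.818661041190232 [287.8, 264.0, 238.9, 121.0, 96.3, 72.8, 48.3, 25.2, 337.0, 311.6]
  needle 0.095 -28.210254158023673 20.983420989334856 hub-c mm [-0.61892126  0.3107339 ]
  needle 0.097 -28.21025415802376 20.827410424358288 hub-c mm [-0.0477594   0.10486186]
  needle 0.099 -28.21025415802362 20.671399859381935 hub-c mm [ 0.52340247 -0.10101018]
```

The residuals are about 0.1 mm and the needle hub comes out 2 mm above the dial. The required turn is 88.4° and 86.1° is done, so I'll add 0.04 rad and then open.

{"method": "step_arm", "body": {"moves": [[[0,0.02,0,0,0,0,60],[0,0.04,0,0,0,0,60],[0,0.04,0,0,0,0,60],[0,0.04,0,0,0,0,60],[0,0.04,0,0,0,0,60]]]}}

```text
time_s: 5.7
tcp_pos: [0.5273, -0.1438, 0.0842]
ee_rot: [[0.335, -0.007, -0.942], [0.942, -0.001, 0.335], [-0.003, -1.0, 0.006]]
wrist_force: [-9.1, -1.6, 10.6]
gripper_width: 0.682
```

```bash
python3 - <<'E'
from h import *
print(delta([.5293,-.142,.082]), r.sense()['moment']); R=r.sense()['ee_rot'];print(np.degrees(np.arctan2(R[1,2],R[0,2])))
c=cap('wrist'); save(c,'w7c.png',(230,220,400,340),4.5)
E
```

```text
(array([ 0.24,  0.22, -0.13]), array([ 0.5273, -0.1438,  0.0842]), array([-9.1, -1.6, 10.6]), 5.7, array([  1.8,  23.6, -21.4,   0.1, -45.3, -21.4]), 0.682) [-0.53676361  1.83049202 -0.03050276]
160.4464313575219
```

View pics/w7c.png

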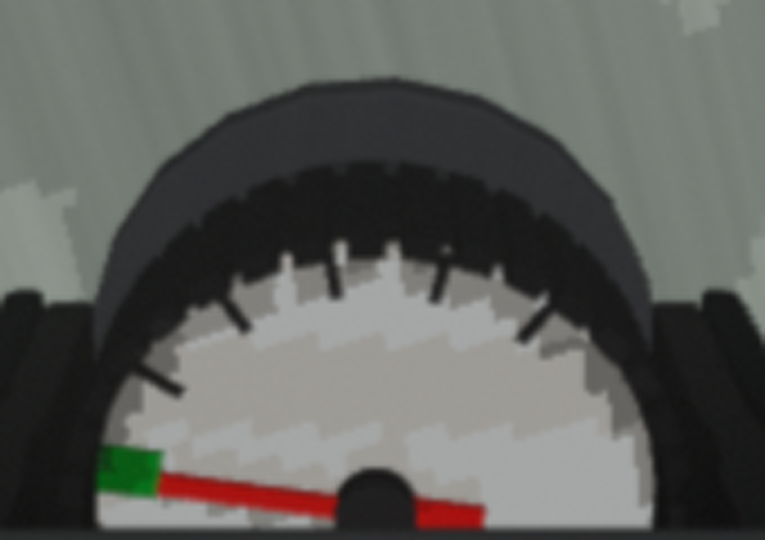

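Now I'll open and lift straight up to check.

{"method": "step_arm", "body": {"moves": [[[0,0,0,0,0,0,75],[0,0,0,0,0,0,95],[0,0,0,0,0,0,100],[0,0,0,0,0,0,100],[0,0,0,0,0,0,100]]]}}

```text
time_s: 6.17
tcp_pos: [0.5308, -0.1425, 0.0833]
ee_rot: [[0.336, 0.0, -0.942], [0.942, -0.0, 0.336], [0.0, -1.0, -0.0]]
wrist_force: [-0.9, 0.4, 0.0]
gripper_width: 0.953
```

{"method": "step_arm", "body": {"moves": [[[0,0,0,0,-1.5,0,100],[0,0,0,0,-4,0,100],[0,0,0,0,-7.5,0,100],[0,0,0,0,-11,0,100],[0,0,0,0,-13,0,100]]]}}

```text
time_s: 6.58
tcp_pos: [0.5323, -0.1428, 0.2177]
ee_rot: [[0.335, 0.006, -0.942], [0.942, -0.001, 0.335], [0.001, -1.0, -0.006]]
wrist_force: [0.5, -1.0, 0.2]
gripper_width: 1.001
```

```bash
python3 - <<'E'
from h import *
print(delta([.5293,-.142,.212]))
c=cap('wrist','w8.png'); u,v=map(int,proj(c,(.529,-.142,.095))); print(u,v)
save(c,'w8c.png',(u-50,v-50,u+50,v+50),7)
E
```

```text
(array([-0.02,  0.56,  0.31]), array([ 0.5323, -0.1428,  0.2177]), array([ 0.5, -1. ,  0.2]), 6.5833, array([  1.9,  15.4, -11.7,   0.1, -62.5, -21.5]), 1.001)
318 240
```

View pics/w8c.png

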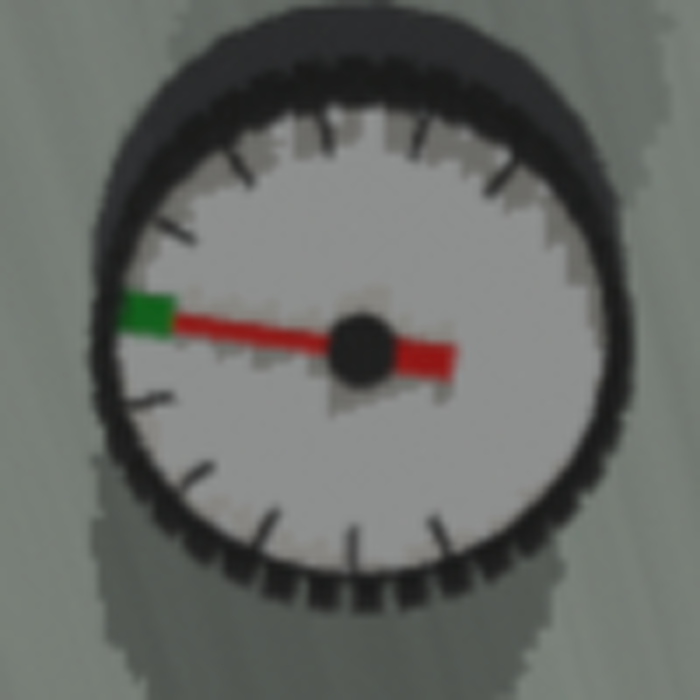

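View pics/w8.png

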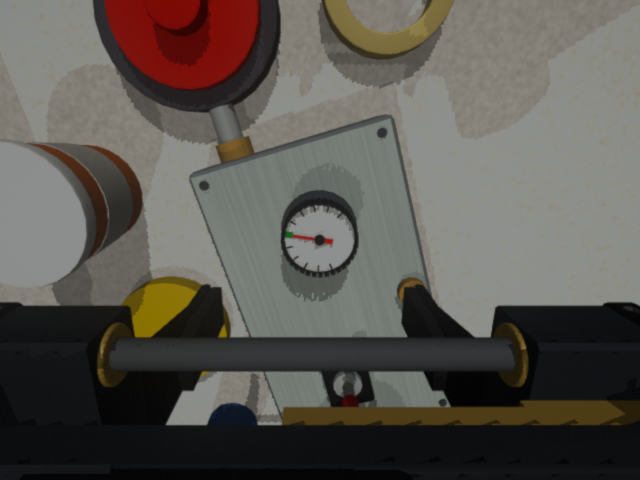

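The zero is set: the mark's inner end is at (172,316) in the crop and the needle tip at (174,324). That is under 1 mm once parallax is allowed for. The toggle comes next. I need to check arm clearance to the gun first, because the arm has a lateral offset.

```bash
python3 - <<'E'
from h import *
c=cap('scene','s3.png'); t=cap('top','t3.png')
for z in (.3,.4,.5,.6): print(z,ray(c,310,75,z).round(3))
print('can base',ray(t,321,202,0),'can top',ray(t,320,176,.16), 'guncup top top',ray(t,258,176,.315), 'foot',ray(t,268,245,.032),'cup',ray(t,276,283,.09))
print('scene gun cup top',ray(c,409,170,.315),'can top',ray(c,370,270,.16))
E
```

```text
0.3 [0.347 0.176 0.3  ]
0.4 [0.434 0.117 0.4  ]
0.5 [0.521 0.058 0.5  ]
0.6 [ 0.608 -0.001  0.6  ]
can base [0.70035609 0.06604067 0.        ] can top [0.71111869 0.06757513 0.16      ] guncup top top [0.65296187 0.18032561 0.315     ] foot [0.58121419 0.18858249 0.032     ] cup [0.48314249 0.15977198 0.09      ]
scene gun cup top [0.65057833 0.18203865 0.315     ] can top [0.71543109 0.0649291  0.16      ]
```

View pics/s3.png

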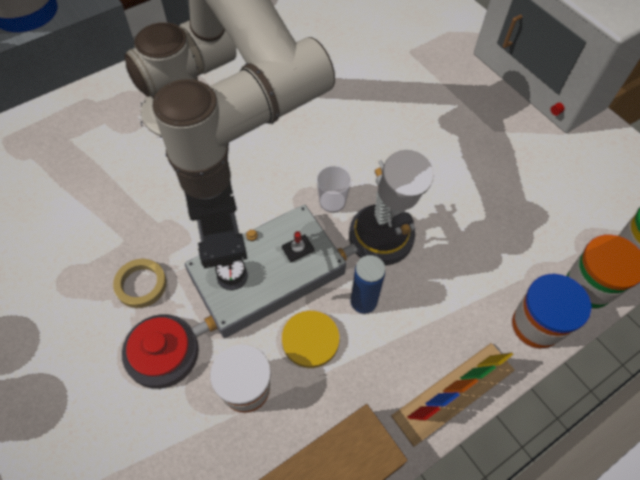

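View pics/t3.png

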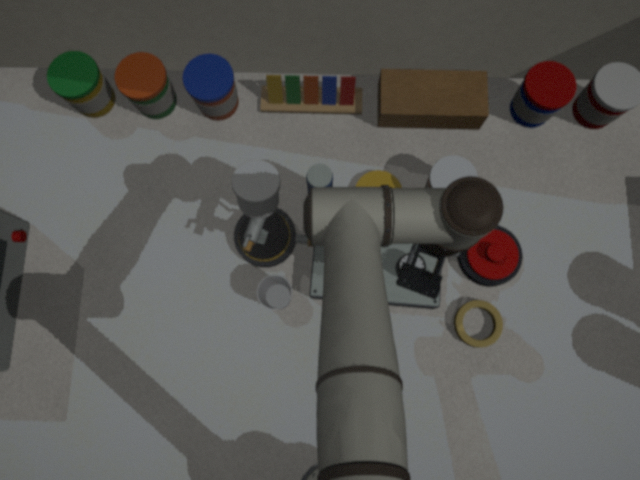

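```bash
python3 - <<'E'
from h import *
c=cap('scene'); t=cap('top')
for z in (.4,.45,.5,.55,.6): print(z,'cap',ray(c,187,103,z).round(3)[:2],ray(t,472,207,z).round(3)[:2],'end',ray(c,318,72,z).round(3)[:2],ray(t,308,217,z)[:2].round(3),'bottomedge',ray(c,326,97,z).round(3)[:2])
E
```

```text
0.4 cap [ 0.373 -0.093] [ 0.578 -0.191] end [0.436 0.133] [0.554 0.081] bottomedge [0.493 0.11 ]
0.45 cap [ 0.421 -0.108] [ 0.563 -0.177] end [0.479 0.102] [0.54  0.079] bottomedge [0.532 0.081]
0.5 cap [ 0.469 -0.123] [ 0.548 -0.162] end [0.523 0.072] [0.527 0.077] bottomedge [0.572 0.053]
0.55 cap [ 0.517 -0.137] [ 0.533 -0.147] end [0.566 0.041] [0.513 0.075] bottomedge [0.611 0.024]
0.6 cap [ 0.564 -0.152] [ 0.518 -0.133] end [0.609 0.011] [0.5   0.073] bottomedge [ 0.65  -0.005]
```

The lateral link's axis sits about 0.28 m above the TCP, so its underside will be near z ≈ 0.34 and about 6 cm in x from the gun's cup. That clears the gun. Next I'll close the fingers, turn so tool x points along console +y, and move to the -y side of the toggle.

{"method": "step_arm", "body": {"moves": [[[0,-0.06,0,2,0,0.4,0],[0,-0.12,0,5,0,0.9,0],[0,-0.18,0,8,0,1.5,0],[0,-0.24,0,11,0,2,0],[0,-0.295,0,12.2,0,2.3,0]]]}}

```text
time_s: 7.25
tcp_pos: [0.5498, -0.0173, 0.2115]
ee_rot: [[0.043, -0.003, -0.999], [0.999, -0.0, 0.043], [-0.0, -1.0, 0.003]]
wrist_force: [0.1, -1.1, -0.7]
gripper_width: 0.705
```

{"method": "step_arm", "body": {"moves": [[[0,0,0,0,0,0,0],[0,0,0,0,0,0,0],[0,0,0,0,0,0,0],[0,0,0,0,0,0,0],[0,0,0,0,0,0,0]]]}}

```text
time_s: 7.67
tcp_pos: [0.5496, -0.0209, 0.2132]
ee_rot: [[0.05, -0.001, -0.999], [0.999, -0.0, 0.05], [-0.0, -1.0, 0.001]]
wrist_force: [-0.3, 0.4, -0.4]
gripper_width: 0.321
```

```bash
python3 - <<'E'
from h import *
print(delta([.5515,-.0205,.115])); print(r.sense()['ee_rot'].round(3))
c=cap('wrist','w9.png'); print(proj(c,(.553,.0065,.125)),proj(c,(.553,.0065,.069)))
s=cap('scene'); save(s,'s4.png',(150,40,450,340),2)
E
```

```text
(array([ 0.05,  9.82, -0.19]), array([ 0.5496, -0.0209,  0.2132]), array([-0.3,  0.4, -0.4]), 7.6667, array([ 14.7,  15.7, -11.9,  -0. , -62.4, -17.6]), 0.321)
[[ 0.05  -0.001 -0.999]
 [ 0.999 -0.     0.05 ]
 [-0.    -1.     0.001]]
(np.float64(309.58699261837876), np.float64(292.13305430164877)) (np.float64(310.0060914427132), np.float64(264.42836848976856))
```

View pics/w9.png

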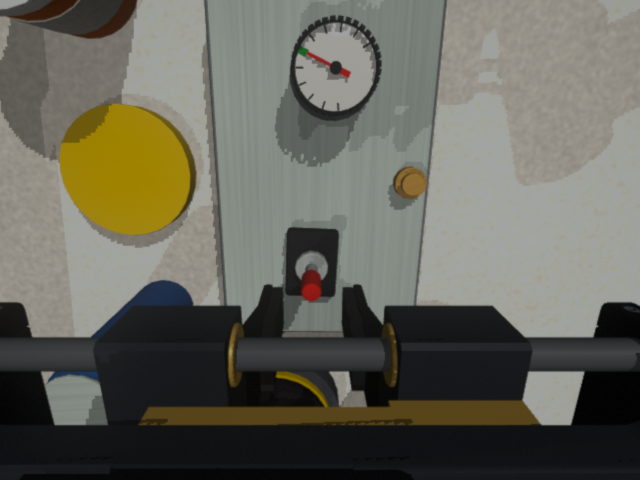

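View pics/s4.png

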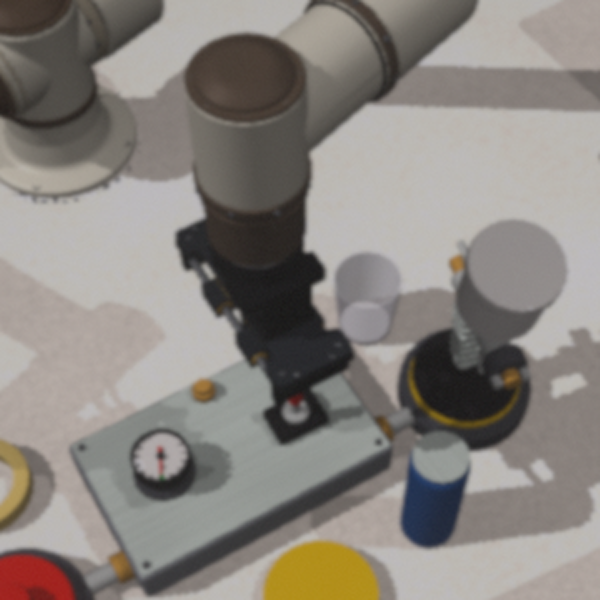

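The toggle top appears at (311,292), where I predicted (309.6,292), so its position is confirmed. I'll go down beside it.

{"method": "step_arm", "body": {"moves": [[[0,0,0,0,0,-0.2,0],[0,0,0,0,1,-0.2,0],[0,0,0,0,3,-0.2,0],[0,0,0,0,5,-0.2,0],[0,0,0,0,6.5,-0.2,0]]]}}

```text
time_s: 8.18
tcp_pos: [0.551, -0.0202, 0.1464]
ee_rot: [[0.049, -0.002, -0.999], [0.999, 0.0, 0.049], [0.0, -1.0, 0.002]]
wrist_force: [-0.6, 0.2, -0.7]
gripper_width: 0.007
```

```bash
python3 - <<'E'
from h import *
print(delta([.5515,-.0205,.115]))
c=cap('wrist','w10.png'); print(proj(c,(.553,.0065,.125)))
s=cap('scene'); save(s,'s5.png',(150,40,450,340),2)
E
```

```text
(array([-0.02,  3.14, -0.06]), array([ 0.551 , -0.0202,  0.1464]), array([-0.6,  0.2, -0.7]), 8.1833, array([ 14.7,  19.6, -16.9,  -0. , -53.6, -17.5]), 0.007)
(np.float64(311.14781730811916), np.float64(343.6146267809955))
```

View pics/w10.png

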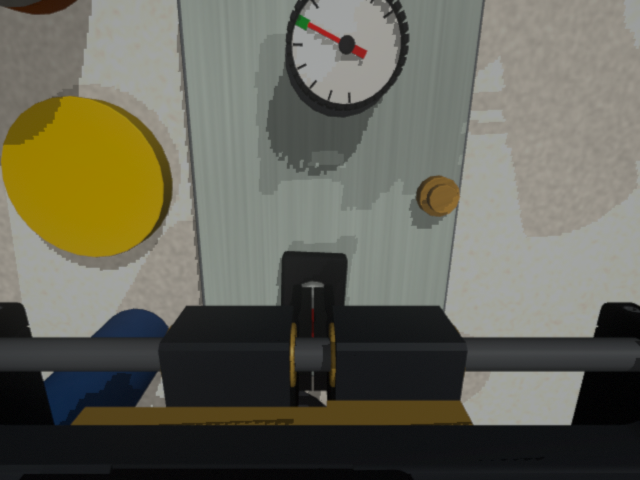

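View pics/s5.png

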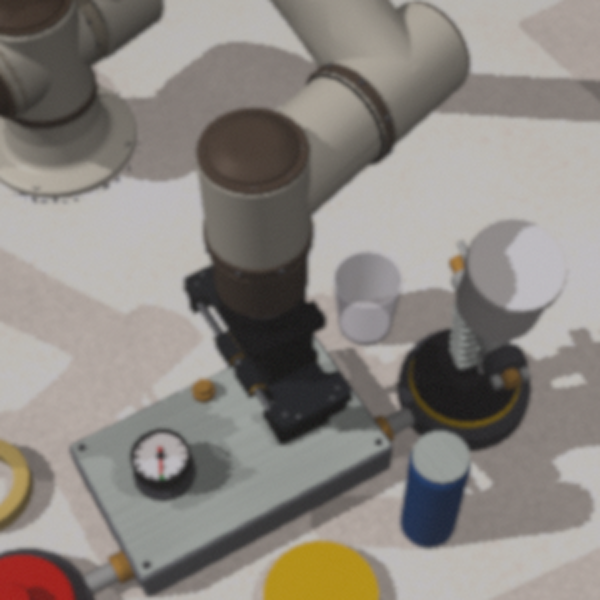

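The fingers are shut and on the -y side of the lever, clear of it. I'll go down the last 3.1 cm.

{"method": "step_arm", "body": {"moves": [[[0,0,0,0,1.2,-0.05,0],[0,0,0,0,2.2,-0.05,0],[0,0,0,0,3,-0.05,0],[0,0,0,0,3.2,-0.05,0],[0,0,0,0,3.2,-0.05,0]]]}}

```text
time_s: 8.7
tcp_pos: [0.5521, -0.0202, 0.116]
ee_rot: [[0.048, -0.001, -0.999], [0.999, -0.0, 0.048], [-0.0, -1.0, 0.001]]
wrist_force: [-0.1, -0.5, -0.3]
gripper_width: 0.003
```

```bash
python3 - <<'E'
from h import *
print(delta([.553,.0065,.115]))
c=cap('wrist','w11.png')
s=cap('scene'); save(s,'s6.png',(200,160,400,310),4)
E
```

```text
(array([2.67, 0.1 , 0.04]), array([ 0.5521, -0.0202,  0.116 ]), array([-0.1, -0.5, -0.3]), 8.7, array([ 14.7,  21.7, -18.9,   0. , -49.5, -17.5]), 0.003)
```

View pics/s6.png

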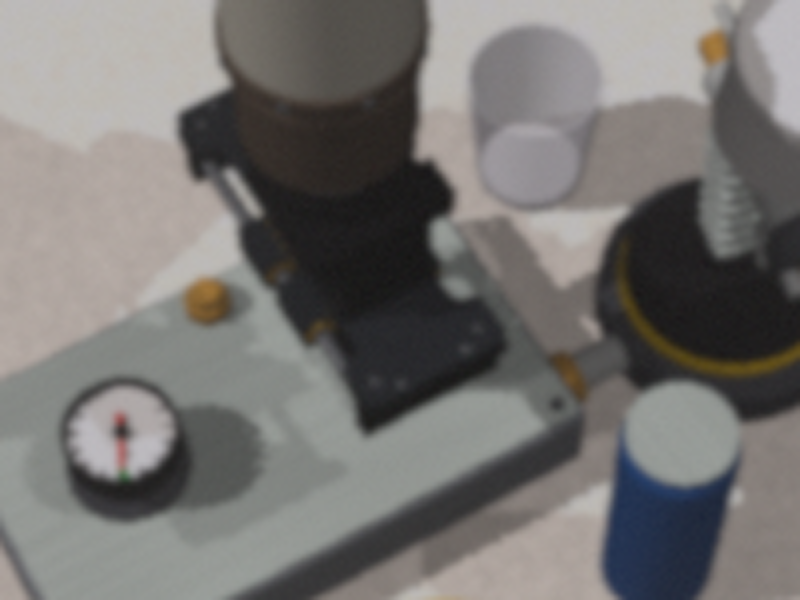

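View pics/w11.png

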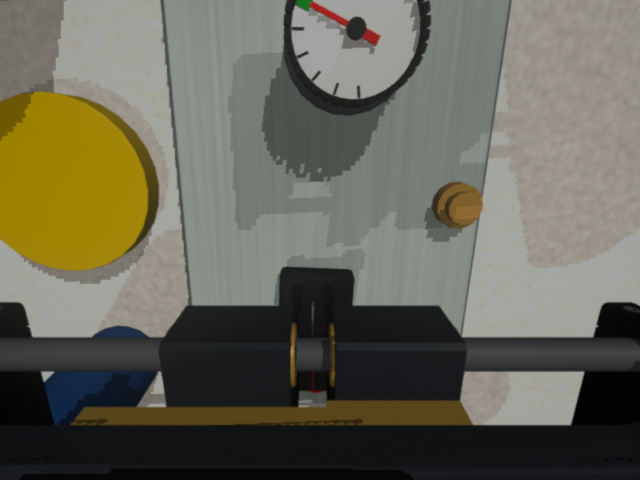

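The gauge needle serves as a readout at 2.5 times the toggle angle, swinging towards +y, which is anticlockwise. Pushing now.

{"method": "step_arm", "body": {"moves": [[[0,0,0,0.6,0,0,0],[0,0,0,1.1,0,0,0],[0,0,0,1.5,0,0,0],[0,0,0,1.9,0,0,0],[0,0,0,2.2,0,0,0]]]}}

```text
time_s: 9.22
tcp_pos: [0.5539, 0.0021, 0.1171]
ee_rot: [[0.047, 0.001, -0.999], [0.999, -0.001, 0.047], [-0.001, -1.0, -0.001]]
wrist_force: [1.1, -3.7, 1.2]
gripper_width: 0.005
```

```bash
python3 - <<'E'
from h import *
print(delta([.553,.0065,.115]))
c=cap('wrist','w12.png')
s=cap('scene'); save(s,'s7.png',(200,160,400,310),4)
E
```

```text
(array([0.44, 0.21, 0.11]), array([0.5539, 0.0021, 0.1171]), array([ 1.1, -3.7,  1.2]), 9.2167, array([ 17. ,  21.7, -18.7,   0.1, -49.6, -19.8]), 0.005)
```

View pics/s7.png

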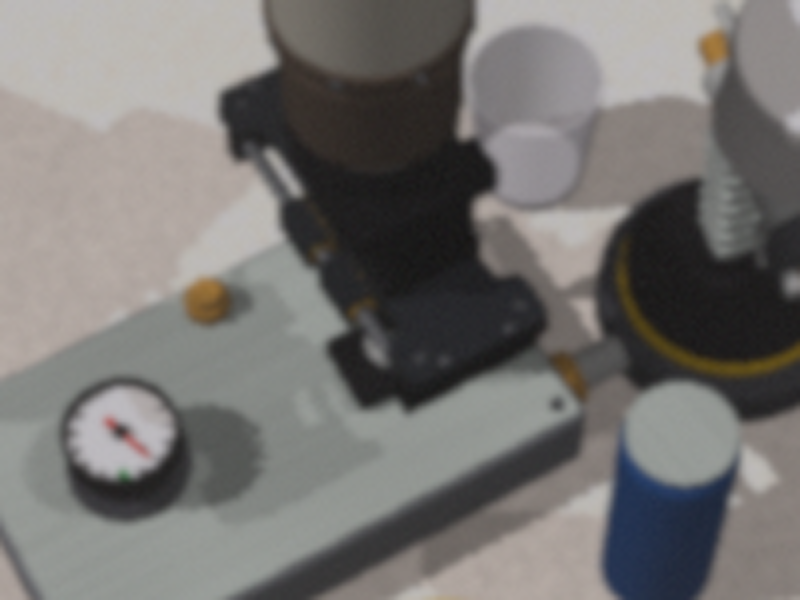

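View pics/w12.png

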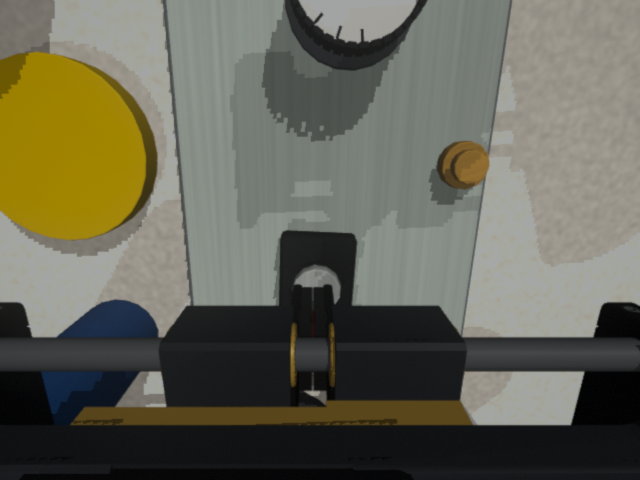

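```bash
python3 - <<'E'
from h import *
s=cap('scene'); save(s,'s8.png',(210,248,252,295),14)
P=lambda x,y:(200+(x+.5)/4-.5,160+(y+.5)/4-.5)
def a(h,t):
    v=ray(s,*P(*t),.096)-ray(s,*P(*h),.096); return np.degrees(np.arctan2(v[1],v[0])),np.linalg.norm(v)
print(a((121,431),(150,456)),a((121,431),(122,472)),r.sense()['wrist_force'])
E
```

```text
(np.float64(13.750547984937663), np.float64(0.021083906709748523)) (np.float64(-28.726530541220246), np.float64(0.02324998487960715)) [ 1.38330608 -2.37022355  2.35028977]
```

View pics/s8.png

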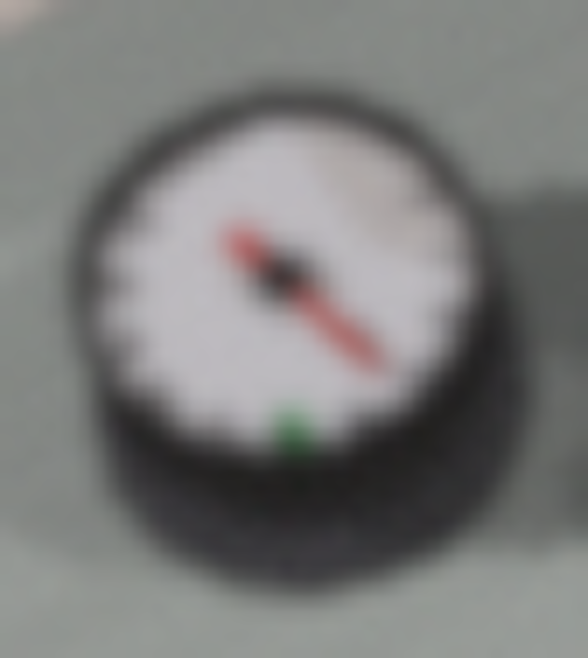

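The needle has swung 42.5°, so the toggle is at about 0.297 rad. I'll push another 4 mm and hold.

{"method": "step_arm", "body": {"moves": [[[0,0,0,0.2,0,0,0],[0,0,0,0.4,0,0,0],[0,0,0,0.4,0,0,0],[0,0,0,0.4,0,0,0],[0,0,0,0.4,0,0,0]]]}}

```text
time_s: 9.78
tcp_pos: [0.5541, 0.0058, 0.1167]
ee_rot: [[0.048, 0.001, -0.999], [0.999, -0.0, 0.048], [0.0, -1.0, -0.001]]
wrist_force: [2.3, -4.8, 1.4]
gripper_width: 0.002
```

```bash
python3 - <<'E'
from h import *
print(delta([.553,.0065,.115]))
s=cap('scene'); save(s,'s9.png',(210,248,252,295),14)
E
```

```text
(array([0.07, 0.17, 0.11]), array([0.5541, 0.0058, 0.1167]), array([ 2.3, -4.8,  1.4]), 9.7833, array([ 17.4,  21.7, -18.7,   0. , -49.6, -20.1]), 0.002)
```

View pics/s9.png

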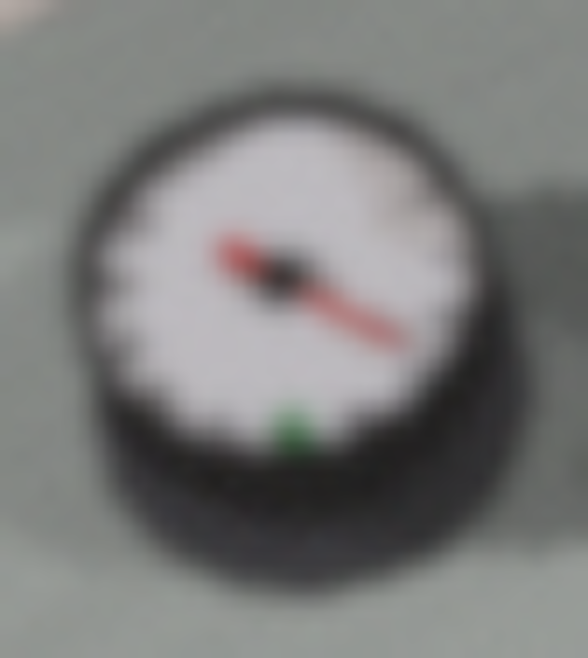

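{"method": "step_arm", "body": {"moves": [[[0,0,0,0,0,0,0],[0,0,0,0,0,0,0],[0,0,0,0,0,0,0],[0,0,0,0,0,0,0],[0,0,0,0,0,0,0]]]}}

```text
time_s: 10.25
tcp_pos: [0.5539, 0.0059, 0.1166]
ee_rot: [[0.048, 0.0, -0.999], [0.999, 0.0, 0.048], [0.0, -1.0, -0.0]]
wrist_force: [2.6, -4.1, 2.3]
gripper_width: 0.006
```

```bash
python3 - <<'E'
from h import *
s=cap('scene'); save(s,'s10.png',(210,248,252,295),14)
P=lambda x,y:(210+(x+.5)/14-.5,248+(y+.5)/14-.5)
def a(h,t):
    v=ray(s,*P(*t),.096)-ray(s,*P(*h),.096); return np.degrees(np.arctan2(v[1],v[0])),np.linalg.norm(v)
x=a((284,278),(408,342)); y=a((284,278),(385,370)); print(x,y,np.radians(x[0]+28.4)/2.5,np.radians(y[0]+28.4)/2.5,r.sense()['wrist_force'])
E
```

```text
(np.float64(26.82916057438794), np.float64(0.021309721679589125)) (np.float64(12.28200972440915), np.float64(0.02155905669683614)) 0.38557227805428484 0.28401400640771624 [ 2.20197025 -3.39635709  1.90331957]
```

{"method": "step_arm", "body": {"moves": [[[0,0,0,0,0,0,0],[0,0,0,0,0,0,0],[0,0,0,0,0,0,0],[0,0,0,0,0,0,0],[0,0,0,0,0,0,0]]]}}

```text
time_s: 10.72
tcp_pos: [0.5537, 0.0059, 0.1166]
ee_rot: [[0.048, 0.0, -0.999], [0.999, 0.0, 0.048], [0.0, -1.0, -0.0]]
wrist_force: [2.2, -4.4, 2.6]
gripper_width: 0.005
```

{"method": "step_arm", "body": {"moves": [[[0,0,0,0,0,0,0],[0,0,0,0,0,0,0],[0,0,0,0,0,0,0],[0,0,0,0,0,0,0],[0,0,0,0,0,0,0]]]}}

```text
time_s: 11.13
tcp_pos: [0.5537, 0.0059, 0.1166]
ee_rot: [[0.048, 0.0, -0.999], [0.999, 0.0, 0.048], [0.0, -1.0, -0.0]]
wrist_force: [3.0, -4.0, 2.8]
gripper_width: 0.007
```

```bash
python3 - <<'E'
from h import *
print(delta([.553,.0065,.115]))
s=cap('scene'); save(s,'s11.png',(210,248,252,295),14)
E
```

```text
(array([0.06, 0.16, 0.07]), array([0.5537, 0.0059, 0.1166]), array([ 3. , -4. ,  2.8]), 11.1333, array([ 17.4,  21.7, -18.7,   0. , -49.6, -20.1]), 0.007)
```

View pics/s11.png

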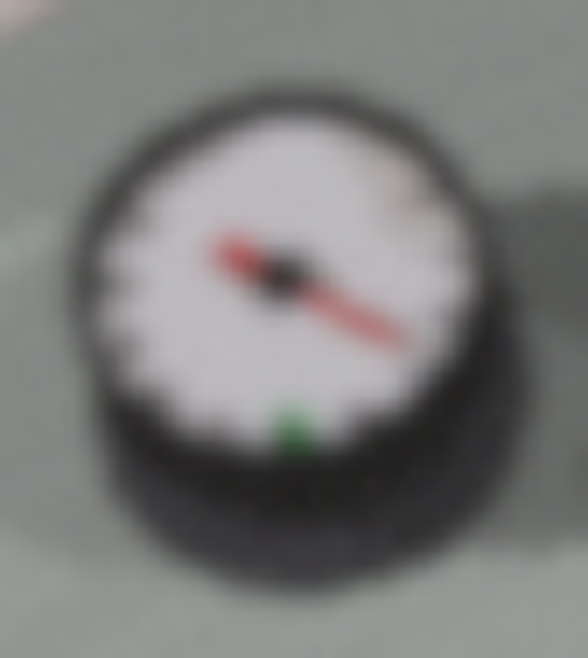

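The toggle was held at about 0.385 rad for 1.4 s. The needle tip stayed at (408,342). I'll back off so the lever follows, then lift.

{"method": "step_arm", "body": {"moves": [[[0,0,0,-0.5,0,0,0],[0,0,0,-1,0,0,0],[0,0,0,-1.5,0,0,0],[0,0,0,-2,0,0,0],[0,0,0,-2.5,0,0,0]]]}}

```text
time_s: 11.6
tcp_pos: [0.5517, -0.0195, 0.1159]
ee_rot: [[0.048, -0.002, -0.999], [0.999, 0.0, 0.048], [0.0, -1.0, 0.002]]
wrist_force: [-0.4, 0.4, 0.5]
gripper_width: 0.002
```

{"method": "step_arm", "body": {"moves": [[[0,0,0,-0.2,-0.5,0,0],[0,0,0,-0.3,-2,0,0],[0,0,0,-0.3,-5,0,0],[0,0,0,-0.3,-8,0,0],[0,0,0,-0.3,-10,0,0]]]}}

```text
time_s: 12.02
tcp_pos: [0.5531, -0.0223, 0.2197]
ee_rot: [[0.048, 0.003, -0.999], [0.999, 0.0, 0.048], [0.0, -1.0, -0.003]]
wrist_force: [0.8, 0.8, -0.7]
gripper_width: 0.007
```

{"method": "step_arm", "body": {"moves": [[[0,0,0,-1,0,0,0],[0,0,0,-3,0,0,0],[0,0,0,-5,0,0,0],[0,0,0,-7,0,0,0],[0,0,0,-8,0,0,0]]]}}

```text
time_s: 12.43
tcp_pos: [0.5478, -0.1037, 0.2162]
ee_rot: [[0.05, -0.001, -0.999], [0.999, 0.0, 0.05], [0.0, -1.0, 0.001]]
wrist_force: [-0.6, 0.3, -0.0]
gripper_width: 0.006
```

```bash
python3 - <<'E'
from h import *
print(delta([.553,.0065,.115]))
c=cap('wrist','w13.png'); s=cap('scene','s12.png')
u,v=map(int,proj(c,(.529,-.142,.095))); print(u,v); save(c,'w13c.png',(u-50,max(0,v-50),u+50,v+50),7)
E
```

```text
(array([1.103e+01, 1.012e+01, 1.000e-02]), array([ 0.5478, -0.1037,  0.2162]), array([-0.6,  0.3, -0. ]), 12.4333, array([  5.9,  16.3, -10.7,  -0. , -63.1,  -8.8]), 0.006)
335 190
```

View pics/w13c.png

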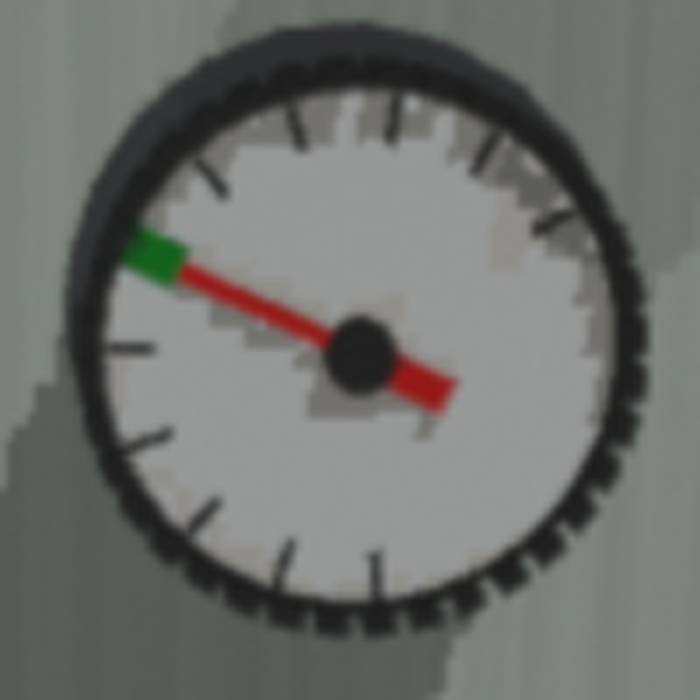

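View pics/w13.png

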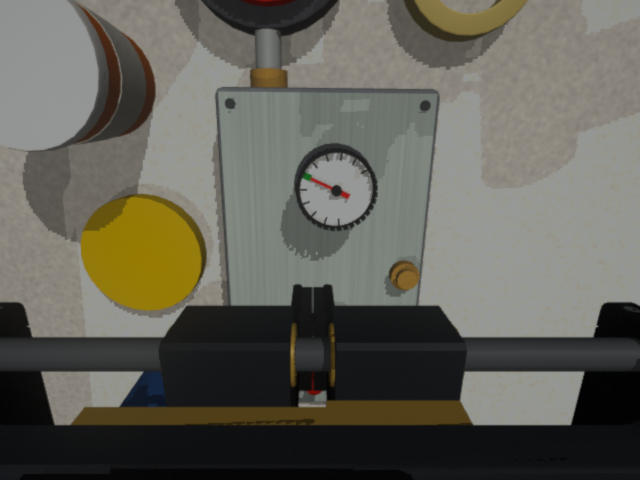

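View pics/s12.png

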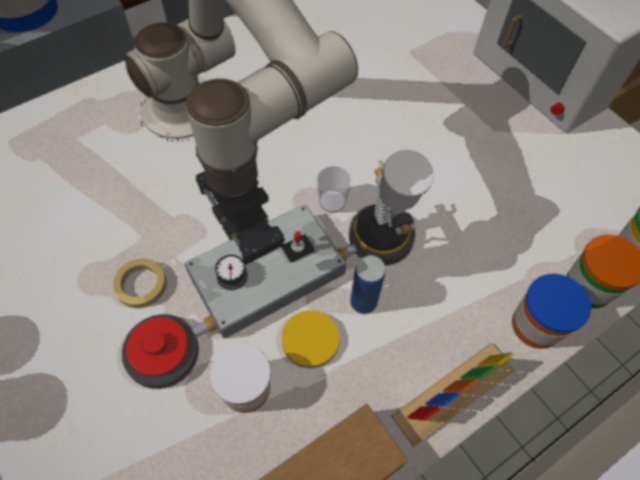

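The last pictures show the needle back at rest, with its tip at (180,271) and the mark's inner end at about (181,265) in the crop, which is under 1 mm. The toggle is upright at (297,240) in the scene view, and the gun, cap and bystanders have not moved. Handing in.

```bash
python3 -c "
from h import *
print(r.finish_job())"
```

```text
the job is handed in; nothing more can be done
None
```

The job is done and handed in at about 12.6 s of the 58 s allowed; `finish_job` reports no verdict.

- **Zero setting:** I gripped the bezel, turned it about 88° clockwise and let go. The zero mark read under 1 mm from the resting needle's tip, both after release and in the last close-up.
- **Toggle:** The gun stands on the console's +y dock, so I pushed the toggle that way with the closed fingers. The needle's swing showed about 0.385 rad, held for about 1.4 s, and I then backed off so it sprang back to the middle.
- **Last checks:** The toggle is upright, nothing touches the bezel, and by eye the gun, cap and bystanders are where they started.

**One disagreement:** My first estimates of the bezel turn ranged from 86.6° to 93.6° because the needle sits about 2 mm above the dial. Fitting a circle to the dial ticks gave 88.4°, which I used. No check failed.

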